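# Show a filter plate from under its cover flap

### The arm

A 6-joint arm with a two-finger parallel gripper is mounted at the origin on a cart in front of the work surface, level with it; the furniture and walls round the work are solid. World frame = base frame: x ahead of the robot, y to its left, z up, the work surface at z = 0. Lengths are in m, angles in rad, forces in N, time in s.
With the tool pointing down it reaches from about 0.375 to 0.9 m from the base axis. Payload 3.1 kg.
Tool frame: the origin (TCP) lies on the mounting face of the last link; the fingertips stand 173 mm ahead of it and the grasp point (between the pads) lies 155 mm ahead of it; z points along the fingers, y is the line along which they close (so a half turn about z gives the same grasp; the last joint's range is limited). The gripper opens to 85 mm and grips with 20 to 120 N. Pads are 22 mm wide; open, the fingers measure 114 mm over their backs; the gripper's body (76 mm by 85 mm) begins 54 mm behind the grasp point. The pads swing forward as they close: fully open they stand 13 mm farther back than shut.
Start: joints at [-1.526, 0.527, 1.433, -0, 1.181, -0.178], TCP at [0.138, -0.61, 0.405] pointing down, gripper open.
Joint ranges: [-3.08, 3.08], [-0.75, 2.2], [0.22, 2.44], [-1.43, 4.57], [0, 2.65], [-2.85, 2.85]. Speed limits (rad/s): [2.79, 2.79, 3.14, 3.14, 3.14, 3.14].

### API

Orientations are given as a unit quaternion [x, y, z, w].
In Python, from rig import ctrl, cams, job gives the robot as it stands. The module is installed in compiled form; this text tells all that it offers.
- The arm moves only by the tool carry_out, never from a script. Its arguments are lists of equal length, an entry for each row: "xyz": the shift along the tool's x, y, z each as a share of 500 mm, from -1 to 1, a list of three; "turn": the turn, a rotation vector about the tool's x, y, z each as a share of 30 degrees, from -1 to 1, a list of three; "grip": the opening, from 0 (shut) to 1 (fully open). In form: {"xyz": [[tx, ty, tz], ...], "turn": [[wx, wy, wz], ...], "grip": [grip, ...]}. A call has 1 to 20 rows; each row is the pose to reach, as a shift and turn from the pose commanded when the call began, along the tool's axes at that moment; what a row does not reach only later rows make up. A row lasts 1/10 s, in which the tool goes at most 50 mm and 8.59 degrees, less where a joint would pass 70% of its speed; a pose out of reach is approached as far as the arm can. A call with a number of a shift or a turn outside -1 to 1 is refused whole. A call with a gripper value outside its range is refused whole. The fingers move at their own pace and stop on an object; the grip force is fixed at half the most. Time passes only in rows, so rows that repeat a pose let the fingers close. It gives the time, the measured TCP pose, the force, the opening and the grip force at its end, in the units of the state.
- ctrl.read_state(): the state, without advancing time (a new reading comes with each control period).
- cams.grab_frame(name): name is "scene" or "top" or "wrist"; returns a dict with "frame" (384x512x3 uint8, red, green, blue), "z_map" (384x512 float32, m along the optical axis (not along the pixel's ray), 0 where there is no reading), "fx", "fy", "cx", "cy" (pixels), "camera_from_world" (4x4, takes a point from world to camera coordinates); the wrist camera has in their place "mount" (4x4, takes a point from camera to tool coordinates, whose origin is the TCP and whose axes are the flange's). Camera axes: x right, y down, z forward; pixel columns grow to the right and rows downward; lengths in m; the calibration is good to about 2 mm. A picture is of the moment at which its call begins: read the wrist's pose just before it.
- job.job_done(): hands the job in; it is judged then, once.
The state is a dict: "time_s": time; "joints": joint angles; "qvel": joint speeds; "joint_efforts": joint torques, N m; "ee_pos": TCP position; "tcp_rot": TCP orientation; "ft_force": force on the tool from outside, world axes, zero at the start; "moment": the same for the moment, N m; "finger_gap": finger opening in m; "grip_force": force on a finger pad.
Only numpy, scipy, OpenCV 4.12 (cv2) and the standard library are available. Lean on these libraries where they do the work, as an engineer would, in place of code of your own. Each camera call takes 0.05 s, during which the arm holds its last target. There are 200 camera calls.

### The job

The filter housing's cover flap is kept shut by an orange ring on a post: lift the ring off, set it down gently and flat on the bare worktop, then swing the flap open by its red pull until it stands upright or beyond, and draw the blue filter plate up out of its guides by its yellow tab. Finish while holding the plate still and upright, centred over the white light panel of the pad with its broad face parallel to the pad's reader bar and its lower edge about 10 cm above the panel. Leave the flap open and the ring lying there, and do not push or knock over the cups and bottles standing about.

Things in the scene. Friction and masses are not known exactly. Their poses are not given: they have to be found in the camera images.
- housing: Fixed white open-topped filter box 116 (x) x 130 (y) x 76 mm high; shut flap's top at 81 mm. Origin: centre of underside; x from its front (robot side) to the hinge, y left, z up. Plate stands across it (width along y) 12 mm in front of centre; guides hold only its side edges, beyond 36 mm from the middle, up to 50 mm high, 1.5 mm play; free space 40 mm to the front wall, 60 mm to the back.
- flap (a joint): Cover flap hinge, rad: 0 shut, 1.57 upright, stop at 1.95. The hinge is stiff: the flap stays where it is left (about 1 to 2 N at the pull moves it).
- flap_hinge (a point): Midpoint of the flap's hinge axis, along the housing's y, at the back: 56 mm behind the housing's centre, 76 mm above the worktop.
- flap_pull (a point): Middle of the red pull's cross bar (9 mm round, along y): a D loop in the flap's plane sticking out of its front edge, 153 mm from the hinge, 12 mm right of the middle, 78 mm high when shut; moves with the flap. Loop opening 32 mm deep, 50 mm wide. A gripper pointing down, closing along the housing's x, one finger in the loop, can hold it while the flap turns: the bar turns between the pads.
- post_tip (a point): Top of the fixed steel post, 12 mm thick, that stands up through an open notch in the flap's front left part: 38 mm in front of and 42 mm left of the housing's centre, 109 mm above the worktop, 28 mm above the shut flap.
- ring: Orange keeper ring, 38 mm across, hole 18 mm, 26 mm high, loose (60 g), axis z. Origin: centre of its underside. At the start it lies on the shut flap round the post, whose tip stands 2 mm above it.
- plate: Blue-framed filter plate, loose (60 g), 90 mm wide (y) x 8 mm thick (x) x 66 mm high with its tab. Origin: centre of its lower edge, z up along its height, x is normal to its broad face. Hidden under the flap at the start, lower edge 8 mm above the worktop. Frame 48 mm high; its faces are flush with those of the tab.
- plate_tab (a point): Centre of the yellow tab on top of the plate, 36 mm wide (y) x 8 mm thick (x) x 18 mm high, 57 mm above the plate's lower edge; its top is 74 mm above the worktop while the plate is in the housing.
- pad: Light pad, fixed: black slab 130 x 130 x 10 mm with a white panel 92 x 112 mm and, along its far (+x) edge, the black reader bar, 18 mm deep, 130 mm long along y, its top 32 mm above the worktop. Origin: centre of its underside; yaw up to 0.3 rad. Housing and pad swap sides (left, right) from start to start; the worktop between them, straight ahead of the robot, 80 mm wide at least, is bare.
- pad_center (a point): Centre of the white panel's upper face, 11 mm above the worktop.
- cup_orange: White sample cup with orange cap, 59 mm wide, 66 mm high; bystander, origin under its centre.
- cup_white: White sample cup with white cap, 59 mm wide, 66 mm high; bystander, origin under its centre.
- oil_bottle: Small white bottle, 27 mm wide, 62 mm high; bystander, origin under its centre.
- stain_bottle: Brown bottle with red cap, 38 mm wide, 78 mm high; bystander, origin under its centre.
Mind the look-alikes: they are no part of the job. What is meant by the housing is not green, and is the smaller of those in its own colour. Several things have the shape of the pad; the one meant has the colours described above.

How it is judged:
On the way, in this order (a step that is already met when the one before it is completed fails the run):
1. the ring is lifted off the post while the flap is shut (z of ring in the frame of post_tip above 0.003 m and value of joint flap below 0.2 rad and contact force between the fingers and ring above 0.5 N), for 0.05 s.
2. the ring lies flat on the worktop, let go, the flap still shut (height (world z) of ring below 0.006 m and angle between ring's own z axis and vertical below 0.2 rad and contact force between the fingers and ring below 0.1 N and linear speed of ring below 0.03 m/s and value of joint flap below 0.2 rad), for 0.2 s.
3. the flap is open past 75 degrees, the plate still in its guides (value of joint flap above 1.3 rad and z of plate in the frame of housing below 0.02 m), for 0.2 s.
4. the plate is drawn up out of its guides by the gripper (z of plate in the frame of housing above 0.055 m and contact force between the fingers and plate above 1 N), for 0.1 s.
At the end, for the whole second after the job is handed in: Plate held at rest, touching nothing else, within 0.2 rad of upright, its lower edge within 35 mm (level) of the panel centre and 60-150 mm above it, face within 0.25 rad of parallel to the reader bar; flap open over 1.2 rad; ring flat on the worktop, let go (contact force between the fingers and plate above 1 N and contact force between plate and pad below 0.1 N and contact force between plate and housing below 0.1 N and horizontal distance between plate and pad_center below 0.035 m and z of plate in the frame of pad_center between 0.06 and 0.15 m and angle between each of plate, ring's own z axis and vertical below 0.2 rad and angle between the x axis of plate and the x axis of pad, either way round below 0.25 rad and linear speed of each of plate, ring below 0.03 m/s and angular speed of plate below 0.3 rad/s and value of joint flap above 1.2 rad and height (world z) of ring below 0.006 m and contact force between the fingers and ring below 0.1 N); the arm keeps its last pose, push and grip.
It fails at once if the flap is raised while the ring is still on the post (value of joint flap above 0.25 rad and (z of ring in the frame of post_tip below -0.008 m and horizontal distance between ring and post_tip below 0.02 m)).
It fails at once if the ring is dropped onto the worktop from more than about 30 mm (height (world z) of ring below 0.02 m and linear speed of ring above 0.75 m/s).
It fails at once if a bystander is pushed more than 20 mm or knocked over (distance of any of cup_orange, cup_white, oil_bottle, stain_bottle from where it was at the start of the episode above 0.02 m or angle between any of cup_orange, cup_white, oil_bottle, stain_bottle's own z axis and vertical above 0.4 rad).
It also fails if it takes over 61 s, if anything falls off the work surface, if the arm or the gripper's body presses on something with over 40 N, if the wrist force passes 120 N, or if a joint passes its speed limit or range.

## Working session

There is one attempt and no reset: what is moved stays moved. The work goes in short steps, Python scripts to look and compute and a tool call to move; the robot and the scene stay as the last step left them, time stands still between calls to the robot, and variables do not carry over. Pictures are saved under pics/ and viewed, at most 10 in all, crops included, and the job is handed in when it is done.

Besides the shell and the picture viewer there is one more tool, called after ">>>" by a JSON object that holds its "name" and its "arguments". carry_out: Moves the arm, as the interface text tells. Shift numbers are shares of 500 mm and turn numbers shares of 30 degrees, none past 1 either way. Its arguments: {"type":"object","properties":{"xyz":{"type":"array"},"turn":{"type":"array"},"grip":{"type":"array"}},"required":["xyz","turn","grip"]}

```bash
mkdir -p pics; cat > h.py <<'E'
import numpy as np, cv2
from scipy.spatial.transform import Rotation as R
from rig import ctrl, cams, job
def grab(n):
    s=ctrl.read_state(); f=cams.grab_frame(n)
    K=np.array([[f['fx'],0,f['cx']],[0,f['fy'],f['cy']],[0,0,1]])
    if n=='wrist':
        T=np.eye(4);T[:3,:3]=R.from_quat(s['tcp_rot']).as_matrix();T[:3,3]=s['ee_pos']
        W=T@f['mount']
    else: W=np.linalg.inv(f['camera_from_world'])
    return f['frame'],f['z_map'],K,W
def ray(K,W,u,v):
    d=W[:3,:3]@np.linalg.solve(K,np.array([u,v,1.0])); return W[:3,3],d
def onplane(K,W,u,v,z):
    o,d=ray(K,W,u,v); return o+d*(z-o[2])/d[2]
def cloud(z,K,W):
    v,u=np.mgrid[:z.shape[0],:z.shape[1]]
    p=np.stack([(u-K[0,2])/K[0,0]*z,(v-K[1,2])/K[1,1]*z,z],-1)
    P=p@W[:3,:3].T+W[:3,3]; P[z<=0]=np.nan; return P
def save(n,im,s=1):
    cv2.imwrite('pics/'+n,cv2.resize(im[...,::-1],None,fx=s,fy=s,interpolation=cv2.INTER_CUBIC))
E
python3 - <<'E'
from h import *
for n in('scene','top'):
    f,z,K,W=grab(n); save(n+'0.png',f,1.5); print(n,W[:3,3].round(3),W[:3,2].round(2),K[0,0]); np.savez(n+'0.npz',f=f,z=z,K=K,W=W)
s=ctrl.read_state();print(s)
E
```

```text
scene [0.027 1.153 1.092] [ 0.29 -0.76 -0.58] 428.5149795904769
top [-0.804  0.181  1.857] [ 0.6  -0.15 -0.79] 460.00066445084957
{'time_s': 0.1, 'joints': array([-1.52650973e+00,  5.28388071e-01,  1.43378959e+00,  9.83840785e-06,
        1.18141478e+00, -1.78527135e-01]), 'qvel': array([ 0.0014103 , -0.00281215, -0.00317478,  0.0009536 ,  0.00054175,
       -0.00116727]), 'joint_efforts': array([-2.37401773e-04, -4.43306565e+01, -1.78586555e+01, -1.33188169e-04,
        3.88093817e-03, -4.65079836e-06]), 'ee_pos': array([ 0.13810833, -0.60922745,  0.4038171 ]), 'tcp_rot': array([ 9.93800382e-01,  1.11174639e-01,  7.16015172e-05, -9.97335704e-04]), 'ft_force': array([-0.43984867,  1.02995244, -1.11106894]), 'moment': array([-0.02160177,  0.01141094, -0.02856723]), 'grip_force': 0.0, 'finger_gap': 0.08533593174678637}
```

View pics/scene0.png

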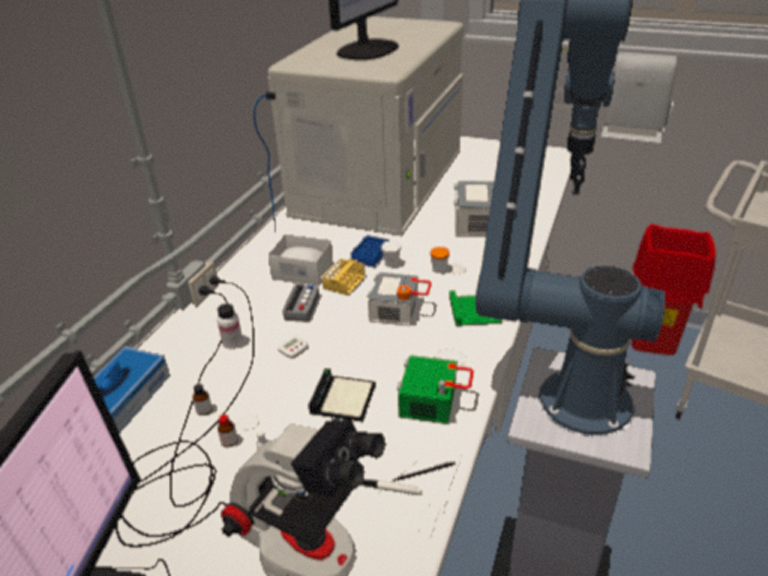

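View pics/top0.png

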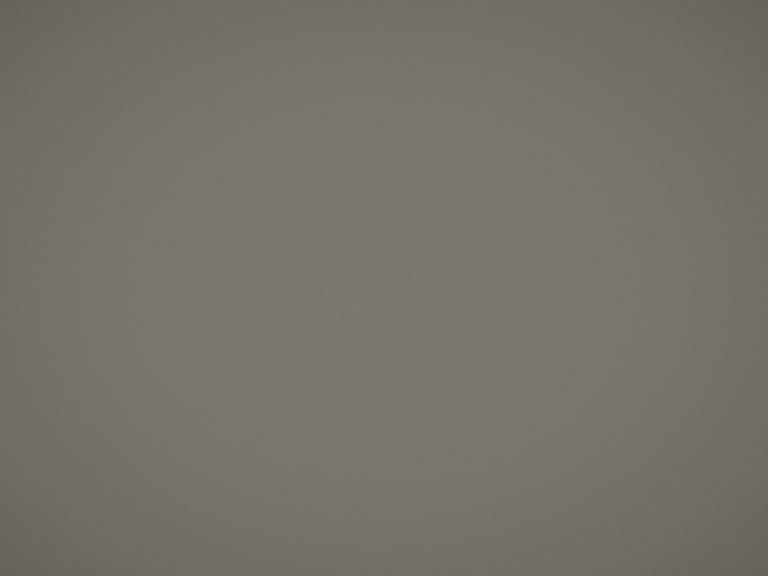

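The scene view (768×576) shows three housings: grey-white with an orange ring at (395,298), a second white one at (475,207), and a green one at (430,387). There are two pad shapes: black with a white panel at (343,395) and green at (475,308). The top camera is blocked and shows only plain grey. Next I'll measure the candidates' sizes and enlarge a crop.

```bash
python3 - <<'E'
from h import *
d=np.load('scene0.npz');f,z,K,W=[d[k] for k in('f','z','K','W')]
P=cloud(z,K,W)
for n,(u,v) in dict(ringhousing=(385,285),white2=(477,190),green=(430,372),pad=(345,395),greenpad=(470,310),ring=(404,290),pull=(425,288),cupo=(440,252),cupw=(392,250),stain=(227,420),brown2=(201,392),remote=(302,300),bottle=(229,315),tray=(300,262),wh=(293,347),oil=(262,437),sp=(458,268)).items():
    print(n,P[int(v/1.5),int(u/1.5)].round(3))
# top-down height map from the cloud, 2 mm cells
x0,x1,y0,y1=.25,1.0,-.65,.6; s=500
ok=np.isfinite(P[...,0])&(P[...,0]>x0)&(P[...,0]<x1)&(P[...,1]>y0)&(P[...,1]<y1)&(P[...,2]<.2)
c=f[90:260,200:370]; save('crop1.png',c,3.5)
E
```

```text
ringhousing [ 0.568 -0.174  0.088]
white2 [ 0.455 -0.746  0.121]
green [0.349 0.115 0.086]
pad [0.537 0.175 0.012]
greenpad [ 0.343 -0.238  0.014]
ring [ 0.502 -0.147  0.106]
pull [ 0.497 -0.313  0.001]
cupo [ 0.484 -0.415  0.066]
cupw [ 0.628 -0.391  0.063]
stain [0.72  0.381 0.071]
brown2 [0.829 0.318 0.062]
remote [ 0.785 -0.096  0.042]
bottle [0.888 0.096 0.105]
tray [ 0.849 -0.222  0.08 ]
wh [0.733 0.064 0.017]
oil [0.636 0.385 0.053]
sp [ 0.436 -0.451 -0.   ]
```

View pics/crop1.png

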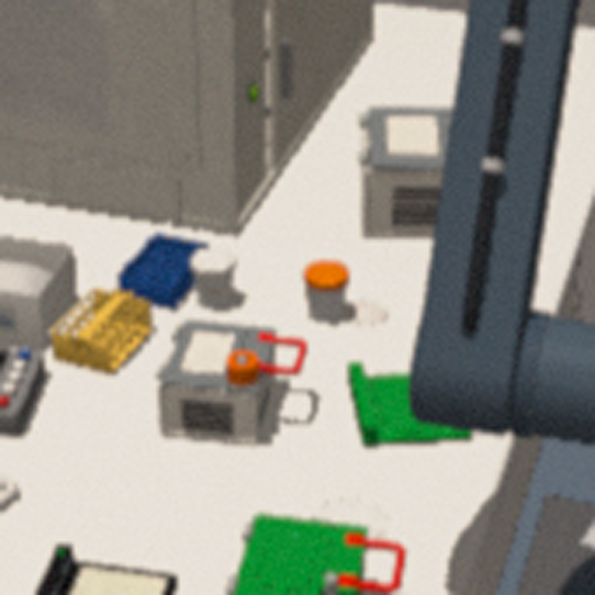

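The housing meant is the grey-white one at (395,298): it carries the ring, and its top is 0.09 m high against 0.12 m for the larger white one at (475,207); the green one is excluded. The pad meant is the black one with a white panel at (343,395), not the green one at (475,308). Next I'll bring the wrist camera over the housing.

```bash
cat >> h.py <<'E'
def plan(pos,yaw,tilt=None):
    """shares from the measured pose to TCP pos, tool down with tool x at world yaw"""
    s=ctrl.read_state(); C=R.from_quat(s['tcp_rot'])
    G=R.from_euler('z',yaw)*R.from_euler('x',np.pi)
    if tilt is not None: G=R.from_rotvec(tilt)*G
    print('xyz',(C.inv().apply(np.array(pos)-s['ee_pos'])/.5).round(4),'turn',np.degrees((C.inv()*G).as_rotvec()/30).round(4),'pos',s['ee_pos'].round(4),'t',s['time_s'])
E
python3 - <<'E'
from h import *
print(cams.grab_frame('wrist')['mount'].round(3))
plan([.45,-.17,.45],np.pi/2)
E
```

```text
[[ 0.001 -0.962 -0.272  0.069]
 [ 1.     0.001  0.001 -0.001]
 [-0.    -0.272  0.962  0.031]
 [ 0.     0.     0.     1.   ]]
xyz [ 0.8025 -0.7192 -0.0907] turn [-2.3000e-03 -2.7000e-03 -2.5745e+00] pos [ 0.1381 -0.6093  0.4039] t 0.15
```

>>> {"name": "carry_out", "arguments": {"xyz": [[0.08, -0.07, -0.01], [0.16, -0.14, -0.02], [0.24, -0.21, -0.03], [0.32, -0.29, -0.04], [0.4, -0.36, -0.05], [0.48, -0.43, -0.05], [0.56, -0.5, -0.06], [0.64, -0.57, -0.07], [0.72, -0.65, -0.08], [0.8, -0.72, -0.09], [0.8, -0.72, -0.09], [0.8, -0.72, -0.09]], "turn": [[0, 0, -0.1], [0, 0, -0.2], [0, 0, -0.3], [0, 0, -0.4], [0, 0, -0.5], [0, 0, -0.6], [0, 0, -0.7], [0, 0, -0.8], [0, 0, -0.9], [0, 0, -1], [0, 0, -1], [0, 0, -1]], "grip": [1, 1, 1, 1, 1, 1, 1, 1, 1, 1, 1, 1]}}

```text
time_s: 1.35
ee_pos: [0.4504, -0.1663, 0.4501]
tcp_rot: [0.93, 0.368, 0.001, -0.0]
ft_force: [-1.9, -0.1, -0.4]
finger_gap: 0.0856
grip_force: 0.0
```

```bash
python3 - <<'E'
from h import *
plan([.47,-.17,.45],np.pi/2)
print(ctrl.read_state()['joints'].round(3))
f,z,K,W=grab('wrist'); np.savez('w1.npz',f=f,z=z,K=K,W=W); save('w1.png',f,1.5); print(W.round(3),K[0,0])
E
```

```text
xyz [0.0236 0.0322 0.0004] turn [ 0.0023 -0.0028 -1.5621] pos [ 0.4504 -0.1663  0.4501] t 1.35
[-0.587  0.273  1.728  0.002  1.14   0.23 ]
[[ 0.684 -0.702 -0.197  0.5  ]
 [-0.729 -0.658 -0.186 -0.119]
 [ 0.001  0.271 -0.963  0.419]
 [ 0.     0.     0.     1.   ]] 283.71129449192307
```

View pics/w1.png

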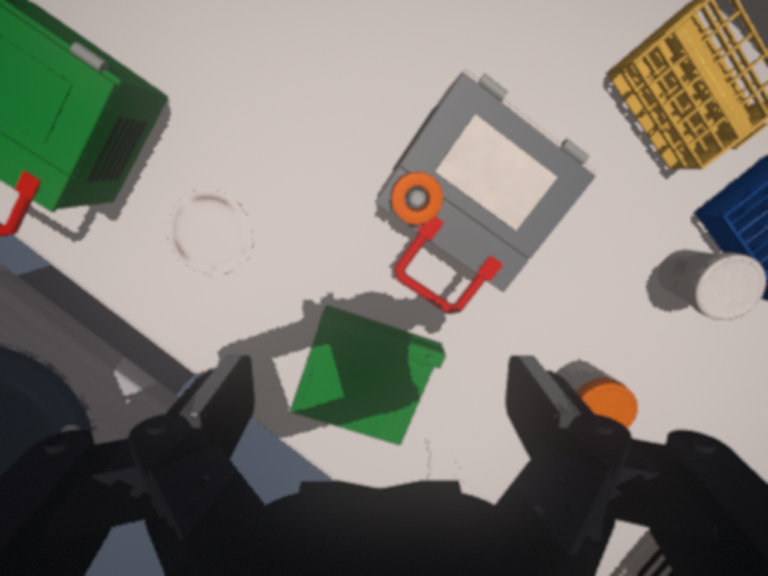

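The wrist view shows the ring at (417,198), the red pull's bar at (425,290), the flap's grey plate with its hinges at (492,85) and (575,152), and the orange cup at (607,402). I'll turn on to align and take a second view.

>>> {"name": "carry_out", "arguments": {"xyz": [[0.05, 0, 0], [0.1, 0, 0], [0.12, 0, 0], [0.12, 0, 0], [0.12, 0, 0], [0.12, 0, 0], [0.12, 0, 0]], "turn": [[0, 0, -0.25], [0, 0, -0.5], [0, 0, -0.75], [0, 0, -1], [0, 0, -1], [0, 0, -1], [0, 0, -1]], "grip": [1, 1, 1, 1, 1, 1, 1]}}

```text
time_s: 2.1
ee_pos: [0.4923, -0.1301, 0.4496]
tcp_rot: [0.806, 0.592, -0.0, -0.0]
ft_force: [0.0, 0.6, -1.1]
finger_gap: 0.0855
grip_force: 0.0
```

```bash
cat >> h.py <<'E'
def blob(hsv,lo,hi,box=None):
    m=cv2.inRange(hsv,lo,hi)
    if box is not None: b=np.zeros_like(m);x0,y0,x1,y1=box;b[y0:y1,x0:x1]=255;m&=b
    n,l,st,c=cv2.connectedComponentsWithStats(m)
    return [(st[i,4],c[i].round(1),st[i,:4]) for i in np.argsort(-st[:,4]) if i and st[i,4]>25],l
E
python3 - <<'E'
from h import *
f,z,K,W=grab('wrist'); np.savez('w2.npz',f=f,z=z,K=K,W=W)
for n in('w1','w2','scene0'):
    d=np.load(n+'.npz');f,z,K,W=[d[k] for k in('f','z','K','W')];P=cloud(z,K,W)
    h=cv2.cvtColor(f,cv2.COLOR_RGB2HSV)
    for nm,lo,hi in(('orange',(6,150,120),(18,255,255)),('red',(0,150,90),(4,255,255))):
        b,l=blob(h,lo,hi)
        for a,c,st in b[:4]:
            m=np.all(l[...,None]>=0,-1)&(l==l[int(st[1]):int(st[1]+st[3]),int(st[0]):int(st[0]+st[2])].max()) if 0 else None
            print(n,nm,a,c,st,onplane(K,W,*c,.105 if nm=='orange' else .078).round(4))
E
```

```text
w1 orange 733 [277.5 131.8] [261 115  34  35] [ 0.5032 -0.153   0.105 ]
w1 orange 727 [407.4 267.7] [388 254  37  31] [ 0.4955 -0.3877  0.105 ]
w1 red 820 [294.3 179.3] [264 145  71  63] [ 0.4766 -0.2115  0.078 ]
w1 red 396 [ 13.3 135.4] [  0 115  26  42] [0.2866 0.0691 0.078 ]
w2 orange 527 [268.1 186.6] [253 174  32  28] [ 0.5042 -0.1487  0.105 ]
w2 red 549 [261.4 236.5] [235 205  59  54] [ 0.4759 -0.2181  0.078 ]
w2 red 456 [22. 54.] [ 0 39 42 31] [0.2886 0.069  0.078 ]
w2 red 117 [461.2  53.4] [456  48  12  12] [ 0.7487 -0.0743  0.078 ]
scene0 orange 79 [292.7 168.5] [287 165  12   8] [ 0.4665 -0.3519  0.105 ]
scene0 orange 62 [268.6 194.3] [265 190   9  10] [ 0.5015 -0.1397  0.105 ]
scene0 red 347 [445.2 220.1] [422 196  41  40] [-0.1595 -0.2249  0.078 ]
scene0 red 200 [208.4 364. ] [188 353  35  20] [0.4095 0.5946 0.078 ]
scene0 red 90 [158.  343.4] [150 337  17  16] [0.5686 0.5838 0.078 ]
scene0 red 86 [440.7 181.3] [432 172  21  19] [-0.1368 -0.4875  0.078 ]
```

```bash
python3 - <<'E'
from h import *
for n in('w1','w2','scene0'):
    d=np.load(n+'.npz');f,z,K,W=[d[k] for k in('f','z','K','W')];P=cloud(z,K,W)
    h=cv2.cvtColor(f,cv2.COLOR_RGB2HSV)
    near=(abs(P[...,0]-.53)<.12)&(abs(P[...,1]+.19)<.11)
    red=((h[...,0]<5)|(h[...,0]>175))&(h[...,1]>140)&(h[...,2]>80)&near&(P[...,2]>.06)
    q=P[red]; print(n,'red z',np.percentile(q[:,2],[10,50,90]).round(4),len(q))
    org=(h[...,0]>6)&(h[...,0]<18)&(h[...,1]>150)&near&(P[...,2]>.08)
    o=P[org]; print(' ring z',np.percentile(o[:,2],[5,50,95]).round(4)); t=o[o[:,2]>np.percentile(o[:,2],90)-.006]
    (c,r)=cv2.minEnclosingCircle(t[:,:2].astype(np.float32)); print(' ring top',np.round(c,4),round(r,4),t[:,2].mean().round(4))
    q=q[(q[:,2]>.065)&(q[:,2]<.095)]; r=cv2.minAreaRect(q[:,:2].astype(np.float32)); print(' red rect',r, cv2.boxPoints(r).round(4).tolist())
    g=near&(P[...,2]>.068)&(P[...,2]<.092)&~red&~org; q=P[g]; q=q[:,:2].astype(np.float32)
    # prune strays through morphology on a 1 mm grid
    im=np.zeros((260,260),np.uint8); ij=((q-[.41,-.31])*1000).astype(int).clip(0,259); im[ij[:,0],ij[:,1]]=255
    im=cv2.morphologyEx(im,cv2.MORPH_CLOSE,np.ones((7,7)));im=cv2.morphologyEx(im,cv2.MORPH_OPEN,np.ones((9,9)))
    cs,_=cv2.findContours(im,cv2.RETR_EXTERNAL,cv2.CHAIN_APPROX_NONE);c=max(cs,key=cv2.contourArea)
    r=cv2.minAreaRect(c); b=cv2.boxPoints(r); print(' flap',(np.array(r[0])[::-1]/1000+[.41,-.31]).round(4),np.round(r[1],1),r[2],(b[:,::-1]/1000+[.41,-.31]).round(3).tolist(),'z',np.median(P[g][:,2]).round(4))
E
```

```text
w1 red z [0.0814 0.0828 0.084 ] 852
 ring z [0.105  0.1069 0.1082]
 ring top [ 0.4997 -0.1684] 0.0345 0.1113
 red rect ((0.47891923785209656, -0.2114720344543457), (0.05869206413626671, 0.07270513474941254), 8.752812385559082) [[0.44440001249313354, -0.18000000715255737], [0.4553999900817871, -0.25189998745918274], [0.5134999752044678, -0.24289999902248383], [0.5023999810218811, -0.17110000550746918]]
 flap [ 0.5474 -0.1891] [122.8 131. ] 81.52884674072266 [[0.496, -0.263], [0.477, -0.133], [0.599, -0.115], [0.618, -0.245]] z 0.0814
w2 red z [0.0812 0.0828 0.084 ] 621
 ring z [0.0991 0.1067 0.108 ]
 ring top [ 0.5029 -0.1527] 0.0185 0.1067
 red rect ((0.4794084131717682, -0.211699977517128), (0.05720474198460579, 0.07181788980960846), 8.911988258361816) [[0.4456000030040741, -0.18070000410079956], [0.45669999718666077, -0.2515999972820282], [0.5131999850273132, -0.24269999563694], [0.5020999908447266, -0.17180000245571136]]
 flap [ 0.5475 -0.1894] [123.  131.3] 81.38435363769531 [[0.497, -0.263], [0.477, -0.134], [0.598, -0.115], [0.618, -0.245]] z 0.0813
scene0 red z [0.0769 0.0818 0.0857] 42
 ring z [0.0852 0.1033 0.1097]
 ring top [ 0.5039 -0.1505] 0.0195 0.1066
 red rect ((0.4782155156135559, -0.21329063177108765), (0.04939519241452217, 0.07770166546106339), 18.899133682250977) [[0.4422999918460846, -0.18449999392032623], [0.4674000144004822, -0.257999986410141], [0.51419997215271, -0.24199999868869781], [0.48899999260902405, -0.16850000619888306]]
 flap [ 0.55   -0.1295] [10. 15.] 90.0 [[0.545, -0.137], [0.545, -0.122], [0.555, -0.122], [0.555, -0.137]] z 0.0811
```

```bash
python3 - <<'E'
from h import *
plan([.5032,-.153,.33],np.radians(98.5))
plan([.5032,-.153,.258],np.radians(98.5))
E
```

```text
xyz [-0.0375  0.0345  0.2393] turn [-6.00e-04  0.00e+00 -8.63e-01] pos [ 0.4924 -0.13    0.4496] t 2.15
xyz [-0.0375  0.0345  0.3833] turn [-6.00e-04  0.00e+00 -8.63e-01] pos [ 0.4924 -0.13    0.4496] t 2.15
```

>>> {"name": "carry_out", "arguments": {"xyz": [[-0.01, 0.01, 0.06], [-0.02, 0.02, 0.12], [-0.03, 0.03, 0.18], [-0.0375, 0.0345, 0.24], [-0.0375, 0.0345, 0.24], [-0.0375, 0.0345, 0.24], [-0.0375, 0.0345, 0.24]], "turn": [[0, 0, -0.22], [0, 0, -0.44], [0, 0, -0.66], [0, 0, -0.863], [0, 0, -0.863], [0, 0, -0.863], [0, 0, -0.863]], "grip": [0.8, 0.8, 0.8, 0.8, 0.8, 0.8, 0.8]}}

```text
time_s: 2.85
ee_pos: [0.5041, -0.1525, 0.3312]
tcp_rot: [0.652, 0.758, 0.0, 0.001]
ft_force: [0.5, -0.1, -0.8]
finger_gap: 0.0685
grip_force: 0.0
```

```bash
python3 - <<'E'
from h import *
f,z,K,W=grab('wrist'); P=cloud(z,K,W); h=cv2.cvtColor(f,cv2.COLOR_RGB2HSV)
near=(abs(P[...,0]-.503)<.05)&(abs(P[...,1]+.153)<.05)
o=P[(h[...,0]>6)&(h[...,0]<18)&(h[...,1]>150)&near&(P[...,2]>.1)]
print(len(o),cv2.minEnclosingCircle(o[:,:2].astype(np.float32)),np.median(o[:,2]), ctrl.read_state()['finger_gap'])
save('w3.png',f,1.2)
plan([.5032,-.153,.258],np.radians(98.5))
# pad from the scene camera
d=np.load('scene0.npz');f,z,K,W=[d[k] for k in('f','z','K','W')];P=cloud(z,K,W)
near=(abs(P[...,0]-.55)<.12)&(abs(P[...,1]-.175)<.12)&(P[...,2]>.004)&(P[...,2]<.045)
h=cv2.cvtColor(f,cv2.COLOR_RGB2HSV)
w=near&(h[...,2]>150)&(P[...,2]>.007); q=P[w]; print('panel',cv2.minAreaRect(q[:,:2].astype(np.float32)),np.median(q[:,2]),np.median(q,0))
E
```

```text
1593 ((0.5030632615089417, -0.15247385203838348), 0.01881730556488037) 0.10673567390791552 0.06850426794066657
xyz [-0.0005 -0.0024  0.1468] turn [0.0051 0.0038 0.0028] pos [ 0.5041 -0.1524  0.3314] t 2.9
panel ((0.5517166256904602, 0.15393680334091187), (0.1426936686038971, 0.16805891692638397), 9.116585731506348) 0.011108490788265923 [0.53352246 0.17762666 0.01110849]
```

View pics/w3.png

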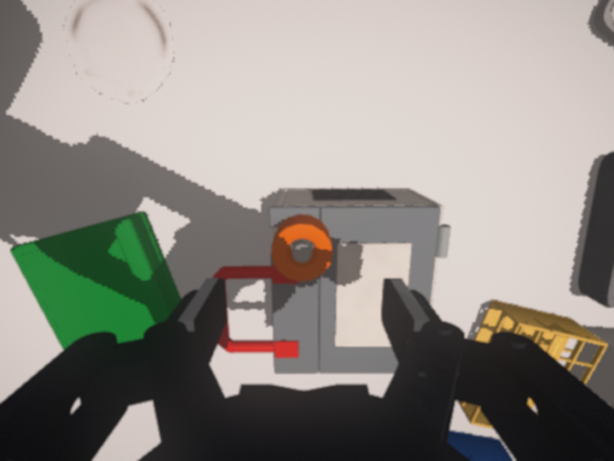

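The ring at (302,248) lies between the fingers, with the tool square to the housing. I'll descend, grip and lift.

>>> {"name": "carry_out", "arguments": {"xyz": [[0, -0.002, 0.05], [0, -0.002, 0.1], [0, -0.002, 0.13], [0, -0.002, 0.146], [0, -0.002, 0.146], [0, -0.002, 0.146], [0, -0.002, 0.146], [0, -0.002, 0.146], [0, -0.002, 0.146], [0, -0.002, 0.146], [0, -0.002, 0.146]], "turn": [[0, 0, 0], [0, 0, 0], [0, 0, 0], [0, 0, 0], [0, 0, 0], [0, 0, 0], [0, 0, 0], [0, 0, 0], [0, 0, 0], [0, 0, 0], [0, 0, 0]], "grip": [0.8, 0.8, 0.8, 0.8, 0.8, 0.6, 0.4, 0.35, 0.35, 0.35, 0.35]}}

```text
time_s: 4.0
ee_pos: [0.5031, -0.1526, 0.258]
tcp_rot: [0.652, 0.758, 0.0, 0.001]
ft_force: [-0.3, 0.5, 5.9]
finger_gap: 0.0354
grip_force: 59.9
```

>>> {"name": "carry_out", "arguments": {"xyz": [[0, 0, -0.02], [0, 0, -0.05], [0, 0, -0.08], [0, 0, -0.12], [0, 0, -0.16], [0, 0, -0.16], [0, 0, -0.16]], "turn": [[0, 0, 0], [0, 0, 0], [0, 0, 0], [0, 0, 0], [0, 0, 0], [0, 0, 0], [0, 0, 0]], "grip": [0.3, 0.3, 0.3, 0.3, 0.3, 0.3, 0.3]}}

```text
time_s: 4.7
ee_pos: [0.5025, -0.1524, 0.337]
tcp_rot: [0.652, 0.758, 0.0, 0.0]
ft_force: [-0.2, -0.1, -0.4]
finger_gap: 0.035
grip_force: 60.0
```

```bash
python3 - <<'E'
from h import *
f,z,K,W=grab('wrist'); P=cloud(z,K,W); h=cv2.cvtColor(f,cv2.COLOR_RGB2HSV)
s=ctrl.read_state(); t=s['ee_pos']
near=(abs(P[...,0]-t[0])<.05)&(abs(P[...,1]-t[1])<.05)
o=P[(h[...,0]>6)&(h[...,0]<18)&(h[...,1]>150)&near]
print(len(o),np.percentile(o,[2,50,98],0).round(4).tolist(),'tcp-top',t[2]-np.percentile(o[:,2],95),s['finger_gap'])
# flatness of ring top
top=o[o[:,2]>np.percentile(o[:,2],60)]; A=np.c_[top[:,:2]-top[:,:2].mean(0),np.ones(len(top))]; print('slope',np.linalg.lstsq(A,top[:,2],rcond=None)[0].round(3))
plan([.52,-.01,.338],np.radians(98.5)); plan([.52,-.01,.18],np.radians(98.5))
f,z,K,W=grab('scene'); save('s2.png',f[60:290,170:400],2.5)
P=cloud(z,K,W)
g=(abs(P[...,0]-.52)<.07)&(abs(P[...,1]+.01)<.035)&(P[...,2]<.3); print('spot z', np.percentile(P[g][:,2],[1,50,99]).round(4))
E
```

```text
4889 [[0.4854, -0.1677, 0.1639], [0.5018, -0.1491, 0.1852], [0.5181, -0.1342, 0.1868]] tcp-top 0.14974250909470505 0.0353846145696105
slope [0.    0.003 0.186]
xyz [ 0.2759  0.0779 -0.0033] turn [-0.0015 -0.0012  0.0051] pos [ 0.5023 -0.1522  0.3363] t 4.75
xyz [0.2757 0.0781 0.3127] turn [-0.0015 -0.0012  0.0051] pos [ 0.5023 -0.1522  0.3363] t 4.75
spot z [-0.0052  0.0001  0.0065]
```

View pics/s2.png

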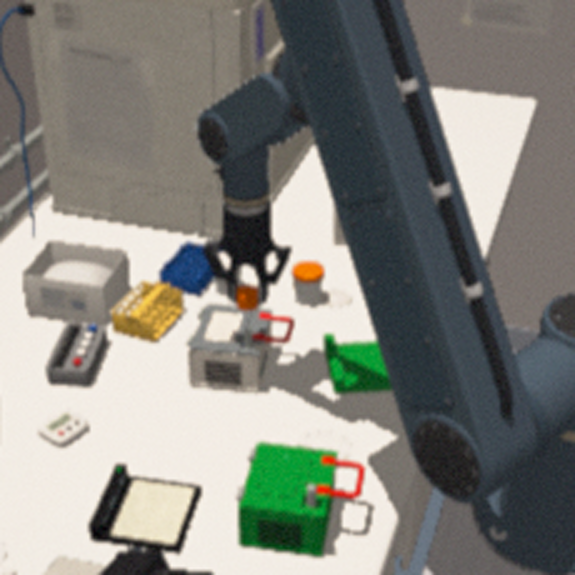

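The ring (crop pixel (247,297)) is held level above the freed post, the flap is still shut, and the spot at (0.52,-0.01) is bare. I'll set the ring down with its underside 176 mm below the TCP.

>>> {"name": "carry_out", "arguments": {"xyz": [[0.07, 0.02, 0], [0.14, 0.04, 0], [0.21, 0.06, 0], [0.276, 0.078, 0], [0.276, 0.078, 0.05], [0.276, 0.078, 0.1], [0.276, 0.078, 0.15], [0.276, 0.078, 0.2], [0.276, 0.078, 0.25], [0.276, 0.078, 0.28], [0.276, 0.078, 0.3], [0.276, 0.078, 0.31], [0.276, 0.078, 0.316], [0.276, 0.078, 0.316]], "turn": [[0, 0, 0], [0, 0, 0], [0, 0, 0], [0, 0, 0], [0, 0, 0], [0, 0, 0], [0, 0, 0], [0, 0, 0], [0, 0, 0], [0, 0, 0], [0, 0, 0], [0, 0, 0], [0, 0, 0], [0, 0, 0]], "grip": [0.3, 0.3, 0.3, 0.3, 0.3, 0.3, 0.3, 0.3, 0.3, 0.3, 0.3, 0.3, 0.3, 0.3]}}

```text
time_s: 6.2
ee_pos: [0.5206, -0.0102, 0.1787]
tcp_rot: [0.652, 0.758, 0.0, 0.0]
ft_force: [-0.6, -0.5, -0.9]
finger_gap: 0.0352
grip_force: 60.0
```

>>> {"name": "carry_out", "arguments": {"xyz": [[0, 0, 0.003], [0, 0, 0.004], [0, 0, 0.004], [0, 0, 0.004], [0, 0, 0.004], [0, 0, 0.004], [0, 0, 0.004], [0, 0, -0.03], [0, 0, -0.1], [0, 0, -0.2], [0, 0, -0.3], [0, 0, -0.4], [0, 0, -0.5], [0, 0, -0.5]], "turn": [[0, 0, 0], [0, 0, 0], [0, 0, 0], [0, 0, 0], [0, 0, 0], [0, 0, 0], [0, 0, 0], [0, 0, 0], [0, 0, 0], [0, 0, 0], [0, 0, 0], [0, 0, 0], [0, 0, 0], [0, 0, 0]], "grip": [0.3, 0.3, 0.45, 0.6, 0.7, 0.7, 0.7, 0.7, 0.7, 0.7, 0.7, 0.7, 0.7, 0.7]}}

```text
time_s: 7.6
ee_pos: [0.5221, -0.0104, 0.4359]
tcp_rot: [0.652, 0.759, 0.004, 0.007]
ft_force: [0.1, -0.6, 0.1]
finger_gap: 0.0598
grip_force: 0.0
```

```bash
python3 - <<'E'
from h import *
f,z,K,W=grab('wrist'); P=cloud(z,K,W); h=cv2.cvtColor(f,cv2.COLOR_RGB2HSV)
s=ctrl.read_state(); t=s['ee_pos']
near=(abs(P[...,0]-.52)<.06)&(abs(P[...,1]+.01)<.06)
o=P[(h[...,0]>6)&(h[...,0]<18)&(h[...,1]>150)&near&(P[...,2]>.015)]
print(t.round(4),len(o),'ring',cv2.minEnclosingCircle(o[:,:2].astype(np.float32)),np.percentile(o[:,2],[5,50,95]).round(4))
near=(abs(P[...,0]-.55)<.12)&(abs(P[...,1]-.18)<.12)
w=near&(h[...,2]>150)&(P[...,2]>.006)&(P[...,2]<.02); q=P[w]; 
if len(q): print('panel',cv2.minAreaRect(q[:,:2].astype(np.float32)),np.median(q[:,2]))
k=near&(P[...,2]>.024)&(P[...,2]<.04); q=P[k]
if len(q): print('bar',len(q),cv2.minAreaRect(q[:,:2].astype(np.float32)))
plan([.47,.14,t[2]],np.radians(98.5))
E
```

```text
[ 0.5211 -0.0102  0.4326] 405 ring ((0.5202372670173645, -0.010200399905443192), 0.018125949427485466) [0.0233 0.0259 0.0272]
panel ((0.5421006083488464, 0.1508111208677292), (0.12614117562770844, 0.08150412887334824), 7.511809825897217) 0.0107705045868417
bar 1177 ((0.5987651944160461, 0.15588955581188202), (0.019071610644459724, 0.07704830169677734), 7.357185363769531)
xyz [ 0.3124 -0.0557 -0.0016] turn [0.0165 0.0066 0.0055] pos [ 0.5211 -0.0102  0.4326] t 7.65
```

The ring lies flat, its top at 26 mm. Next, a full look at the pad.

>>> {"name": "carry_out", "arguments": {"xyz": [[0.08, -0.015, 0], [0.16, -0.03, 0], [0.24, -0.045, 0], [0.31, -0.055, 0], [0.31, -0.055, 0], [0.31, -0.055, 0], [0.31, -0.055, 0]], "turn": [[0, 0, 0], [0, 0, 0], [0, 0, 0], [0, 0, 0], [0, 0, 0], [0, 0, 0], [0, 0, 0]], "grip": [0.28, 0.28, 0.28, 0.28, 0.28, 0.28, 0.28]}}

```text
time_s: 8.35
ee_pos: [0.4701, 0.1383, 0.4278]
tcp_rot: [0.652, 0.758, -0.001, -0.0]
ft_force: [-0.6, -0.8, -0.2]
finger_gap: 0.0237
grip_force: 0.0
```

```bash
python3 - <<'E'
from h import *
f,z,K,W=grab('wrist'); P=cloud(z,K,W); h=cv2.cvtColor(f,cv2.COLOR_RGB2HSV)
save('w4.png',f,1.2)
near=(abs(P[...,0]-.55)<.12)&(abs(P[...,1]-.18)<.12)
w=(near&(h[...,2]>130)&(P[...,2]>.006)&(P[...,2]<.02)).astype(np.uint8)*255
w=cv2.morphologyEx(w,cv2.MORPH_OPEN,np.ones((5,5)));n,l,st,c=cv2.connectedComponentsWithStats(w);i=1+st[1:,4].argmax()
q=P[l==i]; print('panel',st[i],cv2.minAreaRect(q[:,:2].astype(np.float32)),np.median(q[:,2]))
q=P[near&(P[...,2]>.024)&(P[...,2]<.04)]; print('bar',len(q),cv2.minAreaRect(q[:,:2].astype(np.float32)))
yaw=np.radians(8.5);c,s=np.cos(yaw),np.sin(yaw); H=np.array([.547,-.189])
b=H+np.array([[c,-s],[s,c]])@[-.097,-.012]; print('bar',b)
plan([*b,.33],np.radians(98.5)); plan([*b,.235],np.radians(98.5))
E
```

```text
panel [ 267  100   74   85 5789] ((0.5311228036880493, 0.17416028678417206), (0.0934884324669838, 0.11361051350831985), 7.522223949432373) 0.010873121439908928
bar 1571 ((0.5950049161911011, 0.1820768415927887), (0.018566615879535675, 0.1297994703054428), 7.516757965087891)
bar [ 0.45283917 -0.2152057 ]
xyz [-0.6934 -0.1397  0.1963] turn [-0.0025  0.0004  0.0028] pos [0.4703 0.1381 0.428 ] t 8.4
xyz [-0.6933 -0.1395  0.3863] turn [-0.0025  0.0004  0.0028] pos [0.4703 0.1381 0.428 ] t 8.4
```

View pics/w4.png

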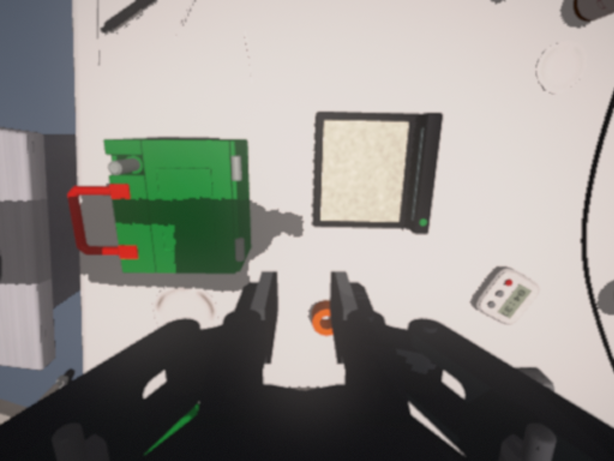

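The wrist picture shows the white panel (365,172) and reader bar (425,172) whole, giving a panel centre at (0.531,0.174) and pad yaw 7.5°; the ring lies at (323,317). Now to the pull.

>>> {"name": "carry_out", "arguments": {"xyz": [[-0.09, -0.02, 0], [-0.18, -0.04, 0], [-0.27, -0.06, 0], [-0.36, -0.08, 0], [-0.45, -0.1, 0.02], [-0.54, -0.12, 0.06], [-0.62, -0.13, 0.12], [-0.693, -0.14, 0.18], [-0.693, -0.14, 0.196], [-0.693, -0.14, 0.196], [-0.693, -0.14, 0.196]], "turn": [[0, 0, 0], [0, 0, 0], [0, 0, 0], [0, 0, 0], [0, 0, 0], [0, 0, 0], [0, 0, 0], [0, 0, 0], [0, 0, 0], [0, 0, 0], [0, 0, 0]], "grip": [0.28, 0.28, 0.28, 0.28, 0.28, 0.28, 0.28, 0.28, 0.28, 0.28, 0.28]}}

```text
time_s: 9.5
ee_pos: [0.4526, -0.214, 0.3308]
tcp_rot: [0.652, 0.758, 0.0, -0.001]
ft_force: [-0.3, -0.2, -0.1]
finger_gap: 0.0238
grip_force: 0.0
```

```bash
python3 - <<'E'
from h import *
f,z,K,W=grab('wrist'); P=cloud(z,K,W); h=cv2.cvtColor(f,cv2.COLOR_RGB2HSV); save('w5.png',f,1.2)
near=(abs(P[...,0]-.48)<.07)&(abs(P[...,1]+.21)<.07)&(P[...,2]>.07)
q=P[((h[...,0]<5)|(h[...,0]>175))&(h[...,1]>140)&(h[...,2]>60)&near]
yaw=np.radians(8.5);c,s=np.cos(yaw),np.sin(yaw);H=np.array([.547,-.189])
L=(q[:,:2]-H)@np.array([[c,-s],[s,c]])
fb=L[L[:,0]<-.085]
print(np.percentile(L,[1,99],0).round(4), len(fb), np.percentile(fb[:,0],[2,98]).round(4) if len(fb) else '',np.percentile(q[:,2],[5,50,95]).round(4))
t=ctrl.read_state()['ee_pos'];print('tcp in housing',((t[:2]-H)@np.array([[c,-s],[s,c]])).round(4),t[2])
plan([.4528,-.2152,.235],np.radians(98.5))
E
```

```text
[[-0.0999 -0.0474]
 [-0.042   0.0241]] 781 [-0.0999 -0.0858] [0.0805 0.0828 0.0842]
tcp in housing [-0.0968 -0.0104] 0.3313689397096331
xyz [-0.0031 -0.0006  0.1927] turn [0.0009 0.0004 0.006 ] pos [ 0.4528 -0.2136  0.3314] t 9.55
```

View pics/w5.png

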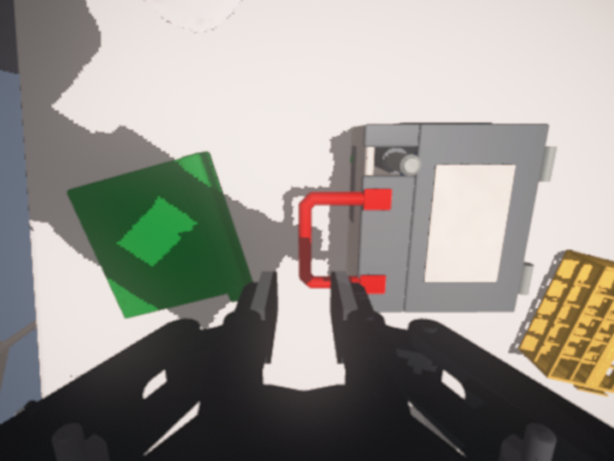

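The bar at (305,240) lies ahead of the gap between the fingers, and the right finger is lined up with the loop. Descending, then closing.

>>> {"name": "carry_out", "arguments": {"xyz": [[-0.003, 0.002, 0.05], [-0.003, 0.002, 0.1], [-0.003, 0.002, 0.15], [-0.003, 0.002, 0.18], [-0.003, 0.002, 0.193], [-0.003, 0.002, 0.193], [-0.003, 0.002, 0.193], [-0.003, 0.002, 0.193], [-0.003, 0.002, 0.193], [-0.003, 0.002, 0.193]], "turn": [[0, 0, 0], [0, 0, 0], [0, 0, 0], [0, 0, 0], [0, 0, 0], [0, 0, 0], [0, 0, 0], [0, 0, 0], [0, 0, 0], [0, 0, 0]], "grip": [0.28, 0.28, 0.28, 0.28, 0.28, 0.28, 0.15, 0.0, 0.0, 0.0]}}

```text
time_s: 10.55
ee_pos: [0.4536, -0.2155, 0.2353]
tcp_rot: [0.651, 0.759, -0.0, -0.0]
ft_force: [-5.0, -1.1, 8.1]
finger_gap: 0.0064
grip_force: 58.9
```

```bash
python3 - <<'E'
import numpy as np
# tool shift (share): tool y = housing x, tool -z = up; bar arc about hinge
r=np.hypot(.153,.002);a0=np.arctan2(.002,.153)
for th in np.arange(0.1,1.81,.1):
    a=a0+th; print(round(th,2),round((r*np.cos(a0)-r*np.cos(a))/.5,3),round(-(r*np.sin(a)-r*np.sin(a0))/.5,3))
E
```

```text
0.1 0.002 -0.031
0.2 0.007 -0.061
0.3 0.015 -0.09
0.4 0.026 -0.119
0.5 0.039 -0.146
0.6 0.056 -0.172
0.7 0.075 -0.196
0.8 0.096 -0.218
0.9 0.119 -0.238
1.0 0.144 -0.256
1.1 0.171 -0.271
1.2 0.199 -0.283
1.3 0.228 -0.292
1.4 0.258 -0.298
1.5 0.288 -0.302
1.6 0.319 -0.302
1.7 0.349 -0.299
1.8 0.379 -0.293
```

>>> {"name": "carry_out", "arguments": {"xyz": [[0, 0.001, -0.015], [0, 0.002, -0.031], [0, 0.004, -0.046], [0, 0.007, -0.061], [0, 0.011, -0.076], [0, 0.015, -0.09], [0, 0.02, -0.105], [0, 0.026, -0.119], [0, 0.039, -0.146], [0, 0.056, -0.172], [0, 0.075, -0.196], [0, 0.096, -0.218], [0, 0.096, -0.218]], "turn": [[0, 0, 0], [0, 0, 0], [0, 0, 0], [0, 0, 0], [0, 0, 0], [0, 0, 0], [0, 0, 0], [0, 0, 0], [0, 0, 0], [0, 0, 0], [0, 0, 0], [0, 0, 0], [0, 0, 0]], "grip": [0, 0, 0, 0, 0, 0, 0, 0, 0, 0, 0, 0, 0]}}

```text
time_s: 11.85
ee_pos: [0.5005, -0.2083, 0.3458]
tcp_rot: [0.651, 0.759, -0.002, -0.001]
ft_force: [-11.6, -3.0, 9.7]
finger_gap: 0.0065
grip_force: 59.2
```

>>> {"name": "carry_out", "arguments": {"xyz": [[0, 0.01, -0.012], [0, 0.022, -0.022], [0, 0.046, -0.04], [0, 0.074, -0.055], [0, 0.102, -0.067], [0, 0.131, -0.076], [0, 0.161, -0.082], [0, 0.191, -0.086], [0, 0.222, -0.086], [0, 0.252, -0.083], [0, 0.27, -0.081], [0, 0.27, -0.081], [0, 0.27, -0.081]], "turn": [[0, 0, 0], [0, 0, 0], [0, 0, 0], [0, 0, 0], [0, 0, 0], [0, 0, 0], [0, 0, 0], [0, 0, 0], [0, 0, 0], [0, 0, 0], [0, 0, 0], [0, 0, 0], [0, 0, 0]], "grip": [0, 0, 0, 0, 0, 0, 0, 0, 0, 0, 0, 0, 0]}}

```text
time_s: 13.15
ee_pos: [0.6358, -0.1875, 0.3852]
tcp_rot: [0.652, 0.759, 0.001, 0.002]
ft_force: [1.9, 1.6, 5.8]
finger_gap: 0.0065
grip_force: 61.2
```

>>> {"name": "carry_out", "arguments": {"xyz": [[0, 0, 0], [0, 0, 0], [0, 0, 0], [0, 0, -0.04], [0, 0, -0.1], [0, 0, -0.16], [0, -0.08, -0.16], [0, -0.16, -0.16], [0, -0.24, -0.16], [0, -0.32, -0.16], [0, -0.32, -0.16], [0, -0.32, -0.16]], "turn": [[0, 0, 0], [0, 0, 0], [0, 0, 0], [0, 0, 0], [0, 0, 0], [0, 0, 0], [0, 0, 0], [0, 0, 0], [0, 0, 0], [0, 0, 0], [0, 0, 0], [0, 0, 0]], "grip": [0.28, 0.28, 0.28, 0.28, 0.28, 0.28, 0.35, 0.35, 0.35, 0.35, 0.35, 0.35]}}

```text
time_s: 14.35
ee_pos: [0.4763, -0.2123, 0.464]
tcp_rot: [0.652, 0.758, 0.0, 0.0]
ft_force: [0.7, -0.0, 0.0]
finger_gap: 0.0299
grip_force: 0.0
```

```bash
cat > m.py <<'E'
from h import *
import sys
f,z,K,W=grab('wrist'); P=cloud(z,K,W); h=cv2.cvtColor(f,cv2.COLOR_RGB2HSV); save(sys.argv[1],f,1.2)
yaw=np.radians(8.5);c,s=np.cos(yaw),np.sin(yaw);H=np.array([.547,-.189]);M=np.array([[c,-s],[s,c]])
near=(abs(P[...,0]-.55)<.1)&(abs(P[...,1]+.19)<.08)
def rep(n,m):
    q=P[m&near]
    if len(q)<10: print(n,len(q));return
    L=(q[:,:2]-H)@M; print(n,len(q),'hx,hy,z 2/50/98',np.percentile(np.c_[L,q[:,2]],[2,50,98],0).round(4).tolist())
    t=q[:,2]>np.percentile(q[:,2],95)-.004; print('   top rect',np.percentile(L[t],[2,98],0).round(4).tolist(),t.sum())
rep('yellow',(h[...,0]>20)&(h[...,0]<35)&(h[...,1]>120)&(h[...,2]>70)&(P[...,2]>.045))
rep('blue',(h[...,0]>95)&(h[...,0]<125)&(h[...,1]>120)&(P[...,2]>.02))
rep('red',((h[...,0]<5)|(h[...,0]>175))&(h[...,1]>140)&(P[...,2]>.1))
t=ctrl.read_state()['ee_pos'];print('tcp in housing',((t[:2]-H)@M).round(4),t[2])
p=H+M@[-.012,0]
plan([*p,.33],np.radians(98.5)); plan([*p,.223],np.radians(98.5))
E
python3 m.py w6.png
```

```text
yellow 191 hx,hy,z 2/50/98 [[-0.0165, -0.0164, 0.0677], [-0.013, 0.0014, 0.0739], [-0.0088, 0.0174, 0.0757]]
   top rect [[-0.0164, -0.0164], [-0.0087, 0.0166]] 173
blue 206 hx,hy,z 2/50/98 [[-0.0379, -0.0428, 0.0544], [-0.0129, 0.0198, 0.0562], [-0.0087, 0.044, 0.3608]]
   top rect [[-0.0477, -0.0055], [-0.0313, 0.0028]] 12
red 1771 hx,hy,z 2/50/98 [[0.076, -0.0424, 0.1864], [0.0839, -0.0054, 0.2264], [0.09, 0.0221, 0.2309]]
   top rect [[0.0829, -0.0384], [0.0904, 0.0169]] 862
tcp in housing [-0.0725 -0.0128] 0.4640264949188818
xyz [0.0256 0.1206 0.2682] turn [0.0029 0.0014 0.0037] pos [ 0.4772 -0.2124  0.464 ] t 14.4
xyz [0.0257 0.1203 0.4822] turn [0.0029 0.0014 0.0037] pos [ 0.4772 -0.2124  0.464 ] t 14.4
```

View pics/w6.png

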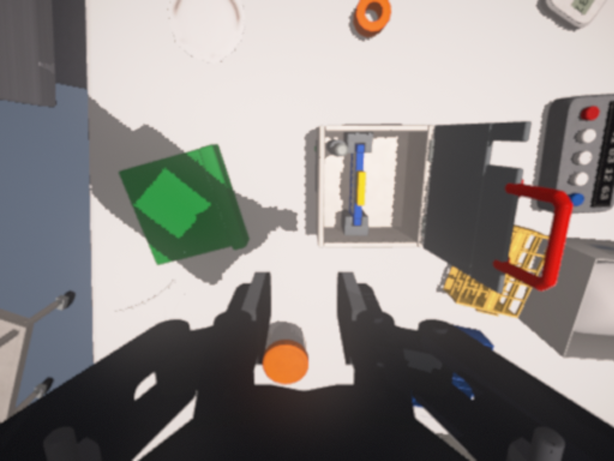

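The flap stands open past upright (red bar at (555,238), about 1.76 rad), the plate's yellow tab is at (361,188), measured at hx -12.7 mm with its top at 74 mm, and the ring is still flat at (372,15). I'll go over the tab and down.

>>> {"name": "carry_out", "arguments": {"xyz": [[0.01, 0.04, 0.05], [0.02, 0.08, 0.12], [0.026, 0.119, 0.2], [0.026, 0.119, 0.27], [0.026, 0.119, 0.27], [0.026, 0.119, 0.32], [0.026, 0.119, 0.37], [0.026, 0.119, 0.42], [0.026, 0.119, 0.46], [0.026, 0.119, 0.48], [0.026, 0.119, 0.48], [0.026, 0.119, 0.48]], "turn": [[0, 0, 0], [0, 0, 0], [0, 0, 0], [0, 0, 0], [0, 0, 0], [0, 0, 0], [0, 0, 0], [0, 0, 0], [0, 0, 0], [0, 0, 0], [0, 0, 0], [0, 0, 0]], "grip": [0.35, 0.35, 0.35, 0.35, 0.35, 0.35, 0.35, 0.35, 0.35, 0.35, 0.35, 0.35]}}

```text
time_s: 15.6
ee_pos: [0.5345, -0.1906, 0.2248]
tcp_rot: [0.652, 0.758, 0.0, 0.001]
ft_force: [-1.3, 0.6, -0.3]
finger_gap: 0.03
grip_force: 0.0
```

>>> {"name": "carry_out", "arguments": {"xyz": [[0, 0, 0], [0, 0, 0], [0, 0, 0], [0, 0, 0], [0, 0, 0], [0, 0, -0.02], [0, 0, -0.04], [0, 0, -0.07], [0, 0, -0.11], [0, 0, -0.15], [0, 0, -0.2], [0, 0, -0.25], [0, 0, -0.3], [0, 0, -0.3], [0, 0, -0.3]], "turn": [[0, 0, 0], [0, 0, 0], [0, 0, 0], [0, 0, 0], [0, 0, 0], [0, 0, 0], [0, 0, 0], [0, 0, 0], [0, 0, 0], [0, 0, 0], [0, 0, 0], [0, 0, 0], [0, 0, 0], [0, 0, 0], [0, 0, 0]], "grip": [0.2, 0.1, 0, 0, 0, 0, 0, 0, 0, 0, 0, 0, 0, 0, 0]}}

```text
time_s: 17.1
ee_pos: [0.5332, -0.19, 0.3741]
tcp_rot: [0.652, 0.758, -0.0, 0.0]
ft_force: [-0.5, 0.6, -1.1]
finger_gap: 0.0065
grip_force: 59.5
```

```bash
python3 - <<'E'
from h import *
f,z,K,W=grab('wrist'); P=cloud(z,K,W); h=cv2.cvtColor(f,cv2.COLOR_RGB2HSV); save('w7.png',f,1.2)
s=ctrl.read_state();t=s['ee_pos'];C=R.from_quat(s['tcp_rot'])
near=np.linalg.norm(P[...,:2]-t[:2],axis=-1)<.08
for n,m in(('yellow',(h[...,0]>20)&(h[...,0]<35)&(h[...,1]>120)),('blue',(h[...,0]>95)&(h[...,0]<125)&(h[...,1]>120))):
    q=P[m&near&(P[...,2]>.12)]
    if len(q): print(n,len(q),'tool frame',np.percentile(C.inv().apply(q-t),[2,50,98],0).round(4).tolist())
g=.5311,.1742
plan([*g,.365],np.radians(97.5)); plan([*g,.326],np.radians(97.5))
E
```

```text
yellow 1193 tool frame [[-0.0165, -0.0034, 0.1423], [0.0045, 0.0, 0.1502], [0.0176, 0.0033, 0.1638]]
blue 950 tool frame [[-0.0431, -0.0035, 0.1214], [0.0264, 0.0, 0.1681], [0.0437, 0.033, 0.1693]]
xyz [0.7205 0.1058 0.017 ] turn [-0.0031 -0.002   0.0385] pos [ 0.533  -0.1899  0.3732] t 17.15
xyz [0.7204 0.1059 0.095 ] turn [-0.0031 -0.002   0.0385] pos [ 0.533  -0.1899  0.3732] t 17.15
```

View pics/w7.png

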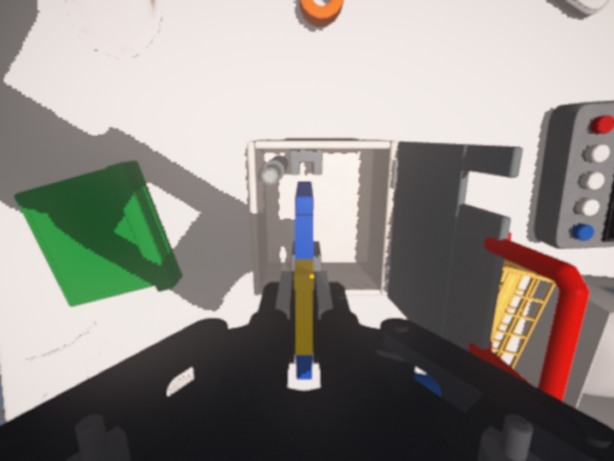

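The plate (blue/yellow at (304,280)) is held upright and centred, clear of the box, with the flap still open; its lower edge is 0.215 m under the TCP. Carrying it to the pad.

>>> {"name": "carry_out", "arguments": {"xyz": [[0.03, 0.005, 0], [0.09, 0.015, 0], [0.16, 0.025, 0], [0.23, 0.035, 0], [0.3, 0.045, 0], [0.37, 0.055, 0], [0.44, 0.065, 0], [0.51, 0.075, 0.01], [0.58, 0.085, 0.03], [0.64, 0.095, 0.05], [0.69, 0.102, 0.07], [0.72, 0.106, 0.09], [0.72, 0.106, 0.095], [0.72, 0.106, 0.095], [0.72, 0.106, 0.095], [0.72, 0.106, 0.095]], "turn": [[0, 0, 0], [0, 0, 0.02], [0, 0, 0.04], [0, 0, 0.04], [0, 0, 0.04], [0, 0, 0.04], [0, 0, 0.04], [0, 0, 0.04], [0, 0, 0.04], [0, 0, 0.04], [0, 0, 0.04], [0, 0, 0.04], [0, 0, 0.04], [0, 0, 0.04], [0, 0, 0.04], [0, 0, 0.04]], "grip": [0, 0, 0, 0, 0, 0, 0, 0, 0, 0, 0, 0, 0, 0, 0, 0]}}

```text
time_s: 18.75
ee_pos: [0.5323, 0.1726, 0.3267]
tcp_rot: [0.66, 0.751, 0.0, 0.0]
ft_force: [-0.1, 0.0, -0.2]
finger_gap: 0.0068
grip_force: 59.5
```

>>> {"name": "carry_out", "arguments": {"xyz": [[0, 0, 0], [0, 0, 0], [0, 0, 0]], "turn": [[0, 0, 0], [0, 0, 0], [0, 0, 0]], "grip": [0, 0, 0]}}

```text
time_s: 19.05
ee_pos: [0.532, 0.1733, 0.3265]
tcp_rot: [0.66, 0.751, 0.0, 0.0]
ft_force: [0.0, 0.3, -0.4]
finger_gap: 0.0065
grip_force: 59.5
```

```bash
python3 - <<'E'
from h import *
s=ctrl.read_state();print(s['time_s'],s['ee_pos'].round(4),s['grip_force'],s['finger_gap'],abs(s['qvel']).max())
C=R.from_quat(s['tcp_rot']);t=s['ee_pos']
f,z,K,W=grab('wrist');P=cloud(z,K,W); h=cv2.cvtColor(f,cv2.COLOR_RGB2HSV)
near=np.linalg.norm(P[...,:2]-t[:2],axis=-1)<.08
for n,m in(('yellow',(h[...,0]>20)&(h[...,0]<35)&(h[...,1]>120)),('blue',(h[...,0]>95)&(h[...,0]<125)&(h[...,1]>120))):
    q=P[m&near&(P[...,2]>.1)]; print(n,len(q),np.percentile(C.inv().apply(q-t),[2,50,98],0).round(4).tolist())
w=(h[...,2]>130)&(P[...,2]>.006)&(P[...,2]<.02)&(abs(P[...,0]-.53)<.06)&(abs(P[...,1]-.174)<.08);q=P[w];print('panel x-range',np.percentile(q[:,:2],[1,99],0).round(3).tolist())
# ring and flap in the scene view
f,z,K,W=grab('scene');P=cloud(z,K,W);h=cv2.cvtColor(f,cv2.COLOR_RGB2HSV)
o=P[(h[...,0]>6)&(h[...,0]<18)&(h[...,1]>150)&(abs(P[...,0]-.52)<.06)&(abs(P[...,1]+.01)<.06)]
print('ring',len(o),np.percentile(o,[2,50,98],0).round(3).tolist() if len(o) else '')
o=P[((h[...,0]<5)|(h[...,0]>175))&(h[...,1]>140)&(P[...,2]>.12)&(abs(P[...,0]-.63)<.08)&(abs(P[...,1]+.19)<.1)];print('pull',len(o),np.median(o,0).round(3) if len(o) else '')
E
```

```text
19.05 [0.532  0.1733 0.3265] 59.46081035770476 0.006538918347304414 0.004890713974678313
yellow 1210 [[-0.0164, -0.004, 0.143], [0.0047, -0.0004, 0.1512], [0.0178, 0.0029, 0.1643]]
blue 924 [[-0.0428, -0.0039, 0.1678], [0.0273, -0.0004, 0.1691], [0.0443, 0.0032, 0.1703]]
panel x-range [[0.479, 0.124], [0.58, 0.232]]
ring 65 [[0.504, -0.023, 0.007], [0.518, 0.002, 0.023], [0.533, 0.013, 0.03]]
pull 6 [ 0.625 -0.155  0.194]
```

The plate is held still and centred over the panel, the ring is flat, and the flap is open. Handing in.

```bash
python3 -c "
from rig import job
print(job.job_done())"
```

```text
the job is handed in; nothing more can be done
None
```

I handed the job in at about 19 s of the 61 s limit, with no verdict returned: the ring lies flat on the bare worktop, the flap stands open at about 1.76 rad, and the plate is held still and upright, centred over the panel with its lower edge about 10 cm above it.

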